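# Fold out a carton's pouring spout and pour the nuts into the bowl

## Task

With the nut carton standing on the counter, pull its folded pouring spout fully out. Then tip the carton over the bowl and pour all six nuts into it, and stand the carton upright on the counter again. Leave the other things on the counter where they are.

Things in the scene. Friction and masses are not known exactly. Their poses are not given: they have to be found in the camera images.
- carton: upright cardboard carton of nuts, 100 (x) by 64 (y) by 160 mm tall, board 2.5 mm thick, closed, plain paper panels on its broad sides (faces across y, 64 mm apart, to be gripped there). About 0.12 kg empty: slides or tips if pushed hard. Origin: centre of its underside, z up. The fold-out spout is in the upper part of its narrow +x side; the -x side is a plain wall
- spout (a joint): hinge of the spout flap: 0 = folded flat in the carton's +x side, 0.9 rad (52 degrees, its stop) = fully out, a chute leaning outward and up; starts 0 to 0.1. It turns with light friction (about 0.2 N at the tab) and stays where it is left
- spout_hinge (a point): middle of the spout's hinge line, on the carton: 49 mm from the carton's origin along its x, at height 87 mm; the hinge line runs along the carton's y and the flap goes up from it
- tab_top (a point): top of the pull tab, 98 mm from the hinge line. The tab, 30 mm wide, 2.5 mm thick, rounded, goes on upward in the flap's plane: folded, it stands free 25 mm above the carton's flat top at its +x edge, so a fingertip put down behind it, just over the carton's top, can draw it outward (to the carton's +x, then down, about the hinge)
- spout_lip (a point): middle of the flap at 73 mm from the hinge line, where the tab begins: the pouring lip when the spout is out. The flap is 58 mm wide, 2.5 mm thick; two card wings join its sides to the inside of the carton, 55 mm apart, room for a fingertip between them. The mouth is open from the flap to the carton's top edge
- bowl: open white bowl, 176 mm across the rim, 64 mm high, 0.55 kg, empty at the start; wall 5 mm; origin: centre of its underside, z up
- bowl_rim (a point): centre of the bowl's mouth, at the height of the rim, 64 mm above its underside
- nut1: one of six alike round brown nuts in their shells, 25 mm across, about 10 g, loose at the bottom of the carton at the start and out of sight; origin: its centre. They roll freely, so the carton must be tipped past level (about 105 degrees from upright, spout side down) for all of them to run out
- nut2: another of the six nuts, as nut1
- nut3: another of the six nuts, as nut1
- nut4: another of the six nuts, as nut1
- nut5: another of the six nuts, as nut1
- nut6: another of the six nuts, as nut1
- mug: white mug, 82 mm across and 92 mm high, a bystander; origin: centre of its underside
- mill: turned dark wooden pepper mill, 56 mm across and 147 mm high, a bystander; origin: centre of its underside
- jar: closed glass jar with a steel lid, 72 mm across and 110 mm high, a bystander; origin: centre of its underside
- nutcracker: plier-type steel nutcracker lying flat, about 155 mm long along its x, 56 mm wide and 16 mm high, a bystander; origin: on the surface under its middle
- spoon: wooden spoon lying flat, 260 mm long along its x, a bystander; origin: on the surface under it
- crackers: second, closed cardboard carton, lying flat: 190 mm (x) by 115 mm (y) by 48 mm high, with no spout, a bystander; origin: centre of its underside

How it is judged:
On the way, in this order (a step that is already met when the one before it is completed fails the run):
1. the spout is pulled out (at least 0.7 of its 0.9 rad) while the carton stands upright on the counter (value of joint spout above 0.7 rad and angle between carton's own z axis and vertical below 0.2 rad and height (world z) of carton below 0.015 m), for 0.2 s.
2. the carton is tipped more than 70 degrees with its spout over the bowl (angle between carton's own z axis and vertical above 1.22 rad and horizontal distance between spout_lip and bowl_rim below 0.12 m), for 0.2 s.
At the end, for the whole second after the job is handed in: all six nuts lie at rest in the bowl (centre within 85 mm of the bowl's axis and below its rim), the bowl stands level on the counter, and the carton stands upright (within 0.12 rad) on the counter, released and at rest (horizontal distance between each of nut1, nut2, nut3, nut4, nut5, nut6 and bowl_rim below 0.085 m and z of nut1 in the frame of bowl between 0 and 0.064 m and linear speed of each of nut1, nut2, nut3, nut4, nut5, nut6 below 0.05 m/s and z of nut2 in the frame of bowl between 0 and 0.064 m and z of nut3 in the frame of bowl between 0 and 0.064 m and z of nut4 in the frame of bowl between 0 and 0.064 m and z of nut5 in the frame of bowl between 0 and 0.064 m and z of nut6 in the frame of bowl between 0 and 0.064 m and angle between carton's own z axis and vertical below 0.12 rad and height (world z) of each of carton, bowl below 0.008 m and angle between bowl's own z axis and vertical below 0.1 rad and linear speed of carton below 0.03 m/s); the robot touches nothing.
It fails at once if a bystander (mug, pepper mill, jar, nutcracker, spoon or cracker carton) is shoved more than 40 mm (distance of any of mug, mill, jar, nutcracker, spoon, crackers from where it was at the start of the episode above 0.04 m).
It fails at once if the mug, the pepper mill or the jar is knocked over (angle between any of mug, mill, jar's own z axis and vertical above 0.35 rad).
It also fails if it takes over 62 s, if anything falls off the work surface, if the arm or the gripper's body presses on something with over 40 N, if the wrist force passes 120 N, or if a joint passes its speed limit or range.

## Robot

A 6-joint arm with a two-finger parallel gripper is mounted at the origin on the work surface. World frame = base frame: x ahead of the robot, y to its left, z up, the work surface at z = 0. Lengths are in m, angles in rad, forces in N, time in s.
With the tool pointing down it reaches from about 0.275 to 1 m from the base axis. Payload 8.4 kg.
Tool frame: the origin (TCP) lies between the finger pads; the fingertips stand 17 mm ahead of it and the grasp point (between the pads) lies 2 mm behind it (manip.tip_extent is the distance from the TCP to the fingertips, in m); z points along the fingers, y is the line along which they close (so a half turn about z gives the same grasp; the last joint's range is limited). The gripper opens to 85 mm and grips with 20 to 120 N. Pads are 22 mm wide; open, the fingers measure 114 mm over their backs; the gripper's body (76 mm by 85 mm) begins 54 mm behind the grasp point. The pads swing forward as they close: fully open they stand 13 mm farther back than shut.
Start: joints at [-1.202, 0.353, 1.633, -0, 1.155, -0.002], TCP at [0.226, -0.583, 0.248] pointing down, gripper open.
Joint ranges: [-2.63, 2.63], [-0.92, 2.1], [0.06, 2.66], [-1.3, 4.44], [0, 2.69], [-3.02, 3.02]. Speed limits (rad/s): [2.22, 2.22, 2.79, 3.14, 3.14, 3.14].

## Interface

Orientations are given as a rotation vector (axis times angle).
In Python, from rig import manip gives the robot as it stands. Calls block until the motion is done:
- manip.goto(position, orientation): joint-space move of the TCP to a pose.
- manip.move_straight(position, orientation=None, vel=0.15): straight line of the TCP; orientation=None keeps the orientation; vel is the mean speed in m/s.
- manip.move_joints(angles): joint-space move.
- manip.move_gripper(opening): opening from 0.0 (shut) to 1.0 (fully open); the grip force is fixed at half the most; returns when the fingers have stopped.
- manip.pause(seconds).
- manip.inverse_kinematics(position, orientation): joint angles nearest the present ones, or None.
- manip.camera(name): name is "scene" or "top" or "wrist"; returns the picture (480x640x3 uint8, red, green, blue); there is no depth.
- manip.camera_params(name): a dict with "fovy" (degrees; the focal length in pixels is half the picture's height over the tangent of half this angle, whatever the lens; pixels are square), "cx", "cy" (the principal point, pixels), "distortion" ([k1, k2, p1, p2, k3] as OpenCV has them; the pictures are not rectified), "view" (4x4, takes a point from world to camera coordinates). Camera axes: x right, y down, z forward; pixel columns grow to the right and rows downward; lengths in m; the calibration is good to about 2 mm. A picture is of the moment at which its call begins: read the wrist's pose just before it. camera_params takes no time and is no camera call; for the wrist camera it gives the pose at the moment of the call.
A pose or a line that the arm cannot do raises manip.PlanningError and nothing moves.
- manip.close_job(): hands the job in; it is judged then, once.
Readings, each from a call of its own:
- manip.current_time(): time.
- manip.current_qpos(): joint angles.
- manip.current_joint_vel(): joint speeds.
- manip.current_effort(): joint torques, N m.
- manip.current_tcp_pos(): TCP position.
- manip.current_tcp_rot(): TCP orientation.
- manip.current_ft_force(): force on the tool from outside, world axes, zero at the start.
- manip.current_ft_torque(): the same for the moment, N m.
- manip.current_width(): opening from 0.0 (shut) to 1.0 (fully open).
- manip.current_grasp_force(): force on a finger pad.
Only numpy, scipy, OpenCV 4.12 (cv2) and the standard library are available. Lean on these libraries where they do the work, as an engineer would, in place of code of your own. Each camera call takes 0.05 s, during which the arm holds its last target. There are 200 camera calls.

## Working session

There is one attempt and no reset: what is moved stays moved. The work goes in short steps, each a Python script; the robot and the scene stay as the last script left them, time stands still between calls to the robot, and variables do not carry over. Pictures are saved under pics/ and viewed, at most 10 in all, crops included, and the job is handed in when it is done.

```bash
ls; mkdir -p pics
python3 - <<'E'
from rig import manip
import cv2,numpy as np
for n in("scene","top"):
    im=manip.camera(n); cv2.imwrite(f"pics/{n}0.png",im[:,:,::-1]); p=manip.camera_params(n)
    print(n,p["fovy"],p["cx"],p["cy"],p["distortion"],np.round(p["view"],3).tolist())
print(manip.current_tcp_rot(),manip.tip_extent,manip.current_time())
E
```

```text
pics
rig.py
scene 52.125243143442816 327.44421113938023 243.96144797621324 [-0.06399446  0.          0.          0.          0.        ] [[0.316, 0.949, -0.007, -0.198], [0.764, -0.259, -0.591, -0.357], [-0.562, 0.181, -0.807, 1.714], [0.0, 0.0, 0.0, 1.0]]
top 44.58828191869973 323.39482642236464 238.79525946888728 [-0.01172798  0.          0.          0.          0.        ] [[0.018, -1.0, -0.003, 0.01], [-0.986, -0.017, -0.163, 0.597], [0.163, 0.006, -0.987, 1.579], [0.0, 0.0, 0.0, 1.0]]
[-3.08651435e+00 -5.78817121e-01  3.81894304e-04] 0.017 0.1
```

View pics/scene0.png

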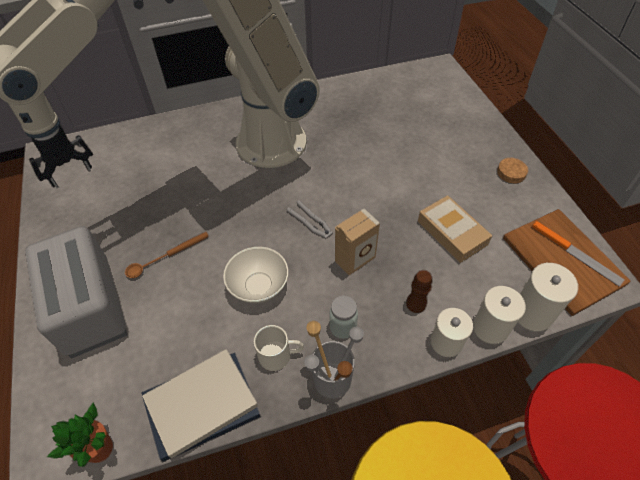

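View pics/top0.png

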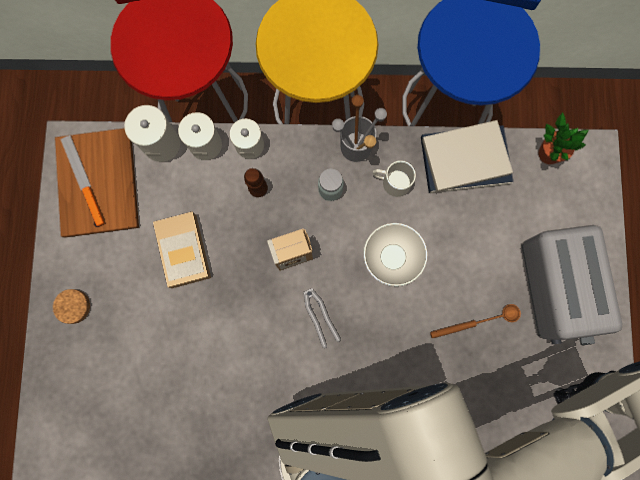

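The scene shows the carton near (357,242), the bowl near (257,277), the mill at (420,290), the jar at (344,318) and the nutcracker at (310,220). In the top view the carton is at (290,248) and the bowl at (395,254). Next I'll enlarge the carton in both.

Run:
```python
import cv2,numpy as np
a=cv2.imread("pics/scene0.png")[195:285,320:395]; b=cv2.imread("pics/top0.png")[215:280,255:325]
a=cv2.resize(a,(400,480),interpolation=cv2.INTER_CUBIC);b=cv2.resize(b,(400,371),interpolation=cv2.INTER_CUBIC)
c=np.zeros((480,800,3),np.uint8);c[:,:400]=a;c[:371,400:]=b
cv2.imwrite("pics/crop1.png",c)
```

```text
(no output)
```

View pics/crop1.png

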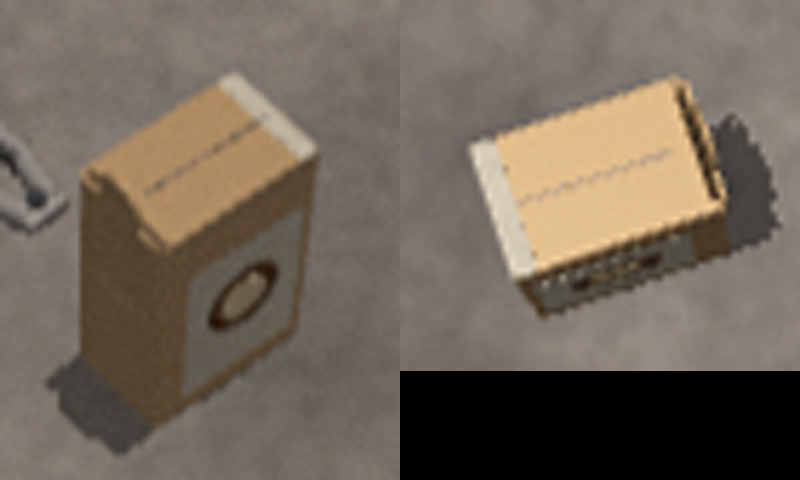

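The crop shows the spout slots at the carton's right edge in the top view, which is world −y and faces the bowl. The white strip is on the opposite edge. In crop pixels, the carton's top corners are (470,148), (520,278), (723,212) and (680,78) in the top view. In the scene view they are (318,152), (235,72), (82,180) and (165,250).

```bash
cat > h.py <<'E'
import cv2,numpy as np
from scipy.spatial.transform import Rotation as R
from rig import manip
def ray(p,px):
    f=240/np.tan(np.radians(p["fovy"])/2); K=np.array([[f,0,p["cx"]],[0,f,p["cy"]],[0,0,1]])
    n=cv2.undistortPoints(np.array([[px]],float),K,np.array(p["distortion"],float))[0,0]
    V=np.array(p["view"]); d=V[:3,:3].T@np.array([n[0],n[1],1]); return -V[:3,:3].T@V[:3,3],d/np.linalg.norm(d)
def plane(p,px,z):
    o,d=ray(p,px); return o+d*(z-o[2])/d[2]
def tri(*rs):
    A=[np.eye(3)-np.outer(d,d) for o,d in rs]; x=np.linalg.solve(sum(A),sum(a@o for a,(o,d) in zip(A,rs)))
    return x,max(np.linalg.norm(a@(x-o)) for a,(o,d) in zip(A,rs))
def save(n,im): cv2.imwrite(f"pics/{n}.png",im[:,:,::-1])
E
python3 - <<'E'
from h import *
S=manip.camera_params("scene");T=manip.camera_params("top")
tc=np.array([(470,148),(520,278),(723,212),(680,78)])/5.714+[255,215]
sc=np.array([(318,152),(235,72),(82,180),(165,250)])/5.333+[320,195]
for a,b in zip(tc,sc):
    x,e=tri(ray(T,a),ray(S,b)); print(np.round(x,4),round(e,4),np.round(plane(T,a,.16),4),np.round(plane(S,b,.16),4))
# bowl rim: outer contour of bright mask
els=[]
for n,box,q in(("top",(355,215,435,295),T),("scene",(215,238,297,315),S)):
    im=cv2.imread(f"pics/{n}0.png"); x0,y0,x1,y1=box; c=im[y0:y1,x0:x1].astype(int)
    m=((c.min(2)>150)|((c[...,2]-c[...,0]>12)&(c.min(2)>120))).astype(np.uint8)
    cs=max(cv2.findContours(m,cv2.RETR_EXTERNAL,cv2.CHAIN_APPROX_NONE)[0],key=cv2.contourArea)
    h=cv2.convexHull(cs)[:,0]+[x0,y0]
    pts=np.array([plane(q,k,.064)[:2] for k in h]); (c0,ax,an)=cv2.fitEllipse(h.astype(np.float32)); print(n,c0,ax)
    cc,r=cv2.minEnclosingCircle(pts.astype(np.float32)); print("  plane circle",cc,r,"ellipse centre on plane",plane(q,c0,.064)); els.append(ray(q,c0))
print("bowl tri",tri(*els))
for nm,a,z in(("mill",(255,182),.1),("jar",(331,180),.11),("cracker corners",(155,222),.048),("",(193,211),.048),("",(207,277),.048),("",(168,286),.048),("nutcr",(312,291),.01),("nc2",(340,343),.01),("mug",(400,178),.05),("spoon",(432,335),0.01)):
    print(nm,np.round(plane(T,a,z),3))
E
```

```text
[0.5963 0.0601 0.2315] 0.0824 [ 0.5737 -0.0163  0.16  ] [0.5757 0.1635 0.16  ]
[0.5392 0.0398 0.2333] 0.0839 [ 0.5149 -0.0396  0.16  ] [0.5143 0.1432 0.16  ]
[ 0.5683 -0.0464  0.2236] 0.0843 [ 0.5465 -0.1309  0.16  ] [0.5549 0.0475 0.16  ]
[ 0.6263 -0.0274  0.2347] 0.0843 [ 0.6076 -0.1113  0.16  ] [0.608  0.0714 0.16  ]Traceback (most recent call last):
  File "<stdin>", line 14, in <module>
cv2.error: OpenCV(4.12.0) /io/opencv/modules/imgproc/src/shapedescr.cpp:361: error: (-201:Incorrect size of input array) There should be at least 5 points to fit the ellipse in function 'fitEllipseNoDirect'
```

Run:
```python
from h import *
S=manip.camera_params("scene");T=manip.camera_params("top")
tc=(np.array([(470,148),(520,278),(723,212),(680,78)])-[400,0])/5.714+[255,215]
sc=np.array([(318,152),(235,72),(82,180),(165,250)])/5.333+[320,195]
for a,b in zip(tc,sc):
    x,e=tri(ray(T,a),ray(S,b)); print(np.round(x,4),round(e,4),np.round(plane(T,a,.16),4),np.round(plane(S,b,.16),4))
els=[]
for n,box,q in(("top",(355,215,435,295),T),("scene",(215,238,297,315),S)):
    im=cv2.imread(f"pics/{n}0.png"); x0,y0,x1,y1=box; c=im[y0:y1,x0:x1]
    g=cv2.GaussianBlur(c,(3,3),0).min(2); print(n,"gray pct",np.percentile(g,[5,50,75,90,99]))
    m=(g>(158 if n=="top" else 150)).astype(np.uint8)
    cs=max(cv2.findContours(m,cv2.RETR_EXTERNAL,cv2.CHAIN_APPROX_NONE)[0],key=lambda k:cv2.boundingRect(k)[2])
    h=cv2.convexHull(cs)[:,0]+[x0,y0]
    pts=np.array([plane(q,k,.064)[:2] for k in h]); c0=cv2.fitEllipse(h.astype(np.float32)); print(n,c0)
    cc,r=cv2.minEnclosingCircle(pts.astype(np.float32)); print("  plane circle",cc,r,"ellipse centre on plane",plane(q,c0[0],.064)); els.append(ray(q,c0[0]))
print("bowl tri",tri(*els))
for nm,a,z in(("mill",(255,182),.1),("jar",(331,180),.11),("cracker corners",(155,222),.048),("",(193,211),.048),("",(207,277),.048),("",(168,286),.048),("nutcr",(312,291),.01),("nc2",(340,343),.01),("mug",(400,178),.05),("spoon",(432,335),0.01)):
    print(nm,np.round(plane(T,a,z),3))
```

```text
[0.5715 0.1656 0.1542] 0.0002 [0.5706 0.1648 0.16  ] [0.5757 0.1635 0.16  ]
[0.5125 0.1422 0.1581] 0.0017 [0.5117 0.1403 0.16  ] [0.5143 0.1432 0.16  ]
[0.5453 0.0504 0.147 ] 0.0005 [0.5433 0.0496 0.16  ] [0.5549 0.0475 0.16  ]
[0.6054 0.0715 0.1564] 0.0009 [0.6044 0.0704 0.16  ] [0.608  0.0714 0.16  ]
top gray pct [117. 135. 173. 193. 224.]
top ((395.1583251953125, 253.9164276123047), (62.85714340209961, 64.22798919677734), 111.74800872802734)
  plane circle (0.5565686821937561, -0.1772366166114807) 0.08845971524715424 ellipse centre on plane [ 0.5559108  -0.17734873  0.064     ]
scene gray pct [ 68. 115. 148. 165. 179.]
scene ((257.8865966796875, 280.019775390625), (39.94728088378906, 46.366363525390625), 101.51360321044922)
  plane circle (0.5793721079826355, -0.1756955236196518) 0.06716843694448471 ellipse centre on plane [ 0.58150336 -0.17890329  0.064     ]
bowl tri (array([ 0.56064741, -0.17947399,  0.0324654 ]), np.float64(0.0016181353065511095))
mill [0.743 0.21  0.1  ]
jar [0.749 0.002 0.11 ]
cracker corners [0.637 0.493 0.048]
 [0.67  0.388 0.048]
 [0.485 0.339 0.048]
 [0.458 0.445 0.048]
nutcr [0.454 0.05  0.01 ]
nc2 [ 0.312 -0.031  0.01 ]
mug [ 0.775 -0.193  0.05 ]
spoon [ 0.338 -0.285  0.01 ]
```

```bash
cat >> h.py <<'E'
def axes(yaw): return np.array([np.cos(yaw),np.sin(yaw),0]),np.array([-np.sin(yaw),np.cos(yaw),0])
Z=np.array([0,0,1.])
def tool(cx,el,s):
    """tool z = carton +x pitched el below horizontal, tool y = s*carton y; carton frame = (cx, Z x cx, Z)"""
    cy=np.cross(Z,cx); z=np.cos(el)*cx-np.sin(el)*Z; y=s*cy; return R.from_matrix(np.column_stack([np.cross(y,z),y,z]))
def tcp_for(org,yaw,phi,el,s,gx,gz):
    """TCP pose holding carton (origin org, yaw, tip phi) at carton-frame point (gx,0,gz)"""
    cx,cy=axes(yaw); rot=R.from_rotvec(phi*cy); z0=tool(cx,el,s)
    return org+rot.apply(gx*cx+gz*Z), (rot*z0).as_rotvec()
def org_for_lip(lip,yaw,phi):
    cx,cy=axes(yaw); return lip-R.from_rotvec(phi*cy).apply(.106*cx+.132*Z)
E
python3 - <<'E'
from h import *
c=np.array([.558,.107,0]);yaw=-1.22;b=np.array([.556,-.177,0])
print(manip.tip_extent)
for el in np.radians([0,15,30,45,60]):
  for s in(1,-1):
    cx,cy=axes(yaw); out=[]
    for d,ph,lip in[(-.12,0,0),(0,0,0),(0,80,1),(0,112,1)]:
        o=c if not lip else org_for_lip(b+[0,0,.12],yaw,np.radians(ph))
        p,r=tcp_for(o,yaw,np.radians(ph),el,s,0,.1); p=p+d*R.from_rotvec(r).as_matrix()[:,2]*1
        q=manip.inverse_kinematics(p,r); out.append(None if q is None else np.round(q,2).tolist())
    print(np.degrees(el),s,out)
E
```

```text
0.017
0.0 1 [[0.91, 1.07, 1.62, -1.06, 1.81, 1.17], [0.74, 1.04, 1.75, -1.2, 1.71, 1.24], [-0.15, 0.24, 1.88, -0.19, 0.95, -0.4], [-0.47, 0.46, 1.56, 0.26, 1.41, -0.9]]
0.0 -1 [[0.91, 1.07, 1.62, -1.06, 1.81, -1.97], [0.74, 1.04, 1.75, -1.2, 1.71, -1.9], [-0.15, 0.24, 1.88, -0.19, 0.95, 2.75], [-0.47, 0.46, 1.56, 0.26, 1.41, 2.24]]
14.999999999999998 1 [[0.89, 0.87, 1.69, -0.98, 1.63, 1.08], [0.73, 0.88, 1.8, -1.12, 1.49, 1.15], [-0.28, 0.3, 1.78, 0.08, 1.11, -0.67], [-0.54, 0.59, 1.46, 0.39, 1.62, -0.97]]
14.999999999999998 -1 [[0.89, 0.87, 1.69, -0.98, 1.63, -2.06], [0.73, 0.88, 1.8, -1.12, 1.49, -1.99], [-0.28, 0.3, 1.78, 0.08, 1.11, 2.47], [-0.54, 0.59, 1.46, 0.39, 1.62, 2.17]]
29.999999999999996 1 [[0.83, 0.68, 1.76, -0.88, 1.45, 0.95], [0.68, 0.74, 1.85, -1.03, 1.29, 1.03], [-0.39, 0.4, 1.68, 0.26, 1.31, -0.84], [-0.59, 0.72, 1.36, 0.5, 1.83, -1.01]]
29.999999999999996 -1 [[0.83, 0.68, 1.76, -0.88, 1.45, -2.19], [0.68, 0.74, 1.85, -1.03, 1.29, -2.12], [-0.39, 0.4, 1.68, 0.26, 1.31, 2.3], [-0.59, 0.72, 1.36, 0.5, 1.83, 2.14]]
45.0 1 [[0.73, 0.51, 1.8, -0.75, 1.29, 0.77], [0.59, 0.61, 1.88, -0.89, 1.09, 0.85], [-0.47, 0.52, 1.59, 0.4, 1.51, -0.94], [-0.62, 0.84, 1.29, 0.62, 2.02, -1.01]]
45.0 -1 [[0.73, 0.51, 1.8, -0.75, 1.29, -2.37], [0.59, 0.61, 1.88, -0.89, 1.09, -2.29], [-0.47, 0.52, 1.59, 0.4, 1.51, 2.2], [-0.62, 0.84, 1.29, 0.62, 2.02, 2.13]]
59.99999999999999 1 [[0.58, 0.38, 1.82, -0.56, 1.14, 0.52], [0.48, 0.51, 1.9, -0.67, 0.92, 0.59], [-0.53, 0.65, 1.51, 0.51, 1.71, -1.0], [-0.63, 0.97, 1.24, 0.74, 2.19, -0.99]]
59.99999999999999 -1 [[0.58, 0.38, 1.82, -0.56, 1.14, -2.62], [0.48, 0.51, 1.9, -0.67, 0.92, -2.55], [-0.53, 0.65, 1.51, 0.51, 1.71, 2.14], [-0.63, 0.97, 1.24, 0.74, 2.19, 2.15]]
```

Run:
```python
from h import *
c=np.array([.558,.107,0]);yaw=-1.22;cx,cy=axes(yaw)
def down(s): return R.from_matrix(np.column_stack([np.cross(s*cy,-Z),s*cy,-Z])).as_rotvec()
for s in(1,-1):
    q=manip.inverse_kinematics(c+.03*cx+[0,0,.33],down(s)); print(s,q)
s=1
manip.goto(c+.03*cx+[0,0,.36],down(s)); manip.move_gripper(0)
print(manip.tip_extent,manip.current_tcp_pos())
ims=[]
for i,d in enumerate((0,.07)):
    if d: manip.goto(c+(.03+d)*cx+[0,0,.36],down(s))
    manip.pause(.3)
    p=manip.camera_params("wrist"); im=manip.camera("wrist"); save(f"w{i}",im); np.save(f"w{i}.npy",p,allow_pickle=True); ims.append(im)
    V=np.array(p["view"]); print("cam at",np.round(-V[:3,:3].T@V[:3,3],3),"fwd",np.round(V[2,:3],2))
cv2.imwrite("pics/wboth.png",cv2.resize(np.hstack(ims)[:,:,::-1],None,fx=.625,fy=.625,interpolation=cv2.INTER_AREA))
print(manip.current_time())
```

```text
1 [ 1.35210656e-01  2.04881789e-01  1.64960871e+00 -4.44089210e-16
  1.28710216e+00 -2.15585671e-01]
-1 [ 1.35210656e-01  2.04881789e-01  1.64960871e+00 -4.44089210e-16
  1.28710216e+00  2.92600698e+00]
0.017 [0.56830284 0.07884847 0.35999487]
cam at [0.543 0.147 0.485] fwd [ 0.1  -0.27 -0.96]
cam at [0.566 0.082 0.485] fwd [ 0.1  -0.27 -0.96]
4.6083
```

View pics/wboth.png

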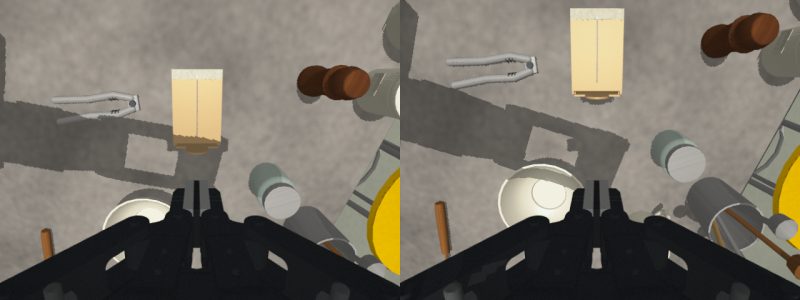

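The wrist views show the carton nearly aligned with the image axes. It spans columns 275–357, with rows 110–245 in view 0 and rows 12–165 in view 1, and the tab is at the bottom edge. I'll enlarge both.

Run:
```python
import cv2,numpy as np
a=cv2.imread("pics/w0.png")[105:255,265:365]; b=cv2.imread("pics/w1.png")[5:175,265:365]
o=np.zeros((595,700,3),np.uint8); o[:525,:350]=cv2.resize(a,(350,525),interpolation=cv2.INTER_CUBIC); o[:595,350:]=cv2.resize(b,(350,595),interpolation=cv2.INTER_CUBIC)
cv2.imwrite("pics/wcrop.png",o)
```

```text
(no output)
```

View pics/wcrop.png

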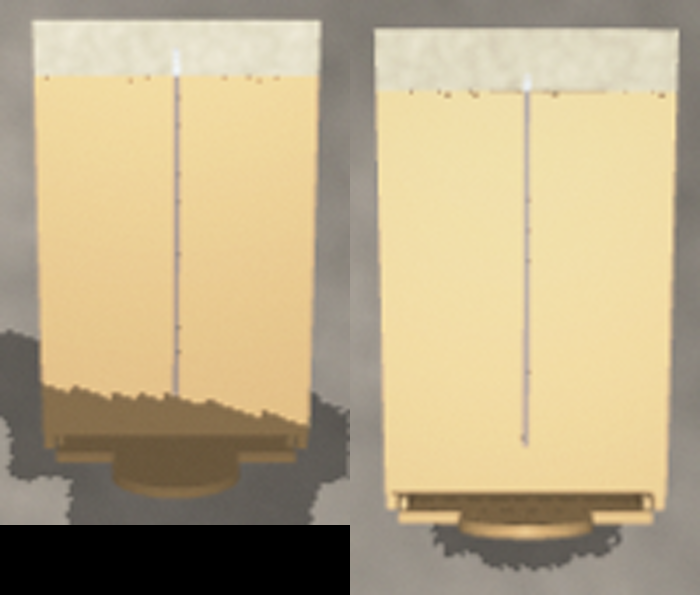

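Run:
```python
from h import *
P=[np.load(f"w{i}.npy",allow_pickle=True).item() for i in(0,1)]
A=np.array([(33,20),(321,20),(43,447),(307,444),(176,493)])/3.5+[265,105]
B=(np.array([(375,30),(679,30),(386,509),(666,509),(526,532)])-[350,0])/3.5+[265,5]
X=[]
for a,b in zip(A,B):
    x,e=tri(ray(P[0],a),ray(P[1],b)); X.append(x); print(np.round(x,4),round(e,4),np.round(plane(P[0],a,.16),4),np.round(plane(P[1],b,.16),4))
for p,u in((P[0],A),(P[1],B)):
    Q=np.array([plane(p,k,.16) for k in u[:4]]); c=Q.mean(0); d=Q[2:].mean(0)-Q[:2].mean(0); w=Q[1]-Q[0]
    print("centre",np.round(c,4),"yaw",np.arctan2(d[1],d[0]),"yaw from width",np.arctan2(w[1],w[0])-np.pi/2,"len",np.linalg.norm(d),np.linalg.norm(w))
```

```text
[0.5114 0.1427 0.1592] 0.0 [0.5114 0.1427 0.16  ] [0.5115 0.1426 0.16  ]
[0.5716 0.1647 0.1596] 0.0 [0.5716 0.1647 0.16  ] [0.5716 0.1646 0.16  ]
[0.5452 0.0486 0.1556] 0.0001 [0.5451 0.0499 0.16  ] [0.5456 0.0491 0.16  ]
[0.6064 0.0707 0.1524] 0.0002 [0.6047 0.0724 0.16  ] [0.6056 0.071  0.16  ]
[0.5766 0.0572 0.1842] 0.0 [0.5793 0.0499 0.16  ] [0.5774 0.0552 0.16  ]
centre [0.5582 0.1074 0.16  ] yaw -1.225033371096529 yaw from width -1.2208896050236566 len 0.0984052156085299 0.06407206206530623
centre [0.5586 0.1068 0.16  ] yaw -1.2213488088323163 yaw from width -1.219745559700223 len 0.09953100595544953 0.06398145550119759
```

```bash
cat >> h.py <<'E'
C=np.array([.5584,.107,0]);YAW=-1.221;BOWL=np.array([.556,-.177,0])
CX,CY=axes(YAW)
DOWN=R.from_matrix(np.column_stack([np.cross(CY,-Z),CY,-Z])).as_rotvec()
def W(x,z): return C+x*CX+z*Z
E
python3 - <<'E'
from h import *
te=.017; hw=.011
F=lambda: np.round(manip.current_ft_force(),2)
manip.goto(W(.026,.25),DOWN); print(F())
manip.move_straight(W(.026,.205),vel=.12); print(F())
manip.move_straight(W(.026,.171+te),vel=.05); print(F(),manip.current_tcp_pos())
r=.083;t=.00125
for th in np.linspace(0,.87,9):
    x=.049+r*np.sin(th)-t*np.cos(th)-hw; z=.087+r*np.cos(th)+t*np.sin(th)+te
    manip.move_straight(W(x,z),vel=.06); print(round(th,2),F())
manip.move_straight(W(x-.012,z+.016),vel=.08)
manip.move_straight(W(x-.012,.30),vel=.2)
manip.goto(W(-.01,.36),DOWN); manip.pause(.2)
p=manip.camera_params("wrist"); im=manip.camera("wrist"); save("w2",im); np.save("w2.npy",p,allow_pickle=True)
s=manip.camera("scene"); save("s2",s)
o=np.hstack([cv2.resize(im[:,:,::-1],(480,360)),cv2.resize(s[195:285,310:390,::-1],(320,360),interpolation=cv2.INTER_CUBIC)]); cv2.imwrite("pics/after_pull.png",o)
print(manip.current_time())
E
```

```text
[0.39 0.69 1.1 ]
[ 0.91 -0.46  0.18]
[0.1  0.22 0.38] [0.56714461 0.08261319 0.18772185]
0.0 [ 0.06 -0.19 -0.21]
0.11 [-0.65 -0.23  0.35]
0.22 [ 0.34 -1.04  0.07]
0.33 [-0.76  0.14  0.17]
0.44 [ 0.19 -0.12  0.06]
0.54 [0.04 0.68 0.52]
0.65 [-0.62  0.6   0.72]
0.76 [ 0.16  0.15 -0.8 ]
0.87 [-0.15  1.18  0.37]
10.9583
```

View pics/after_pull.png

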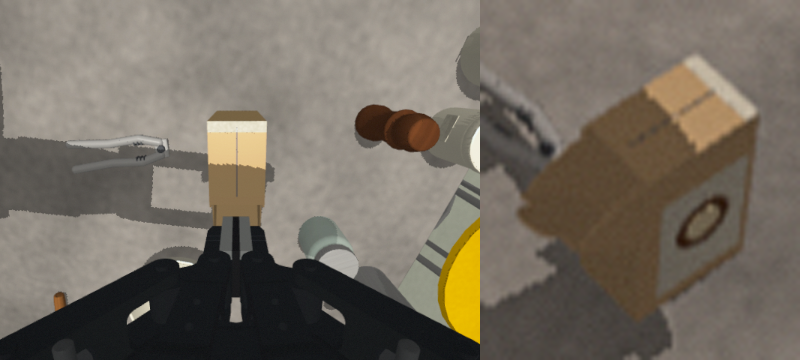

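The spout is out: in the scene crop the flap leans outward with its tab end near (522,207). The carton's white strip in the wrist view runs from (207,122) to (266,122), so it hasn't visibly moved. I'll check the angle and the carton pose numerically.

Run:
```python
from h import *
S=manip.camera_params("scene"); P=np.load("w2.npy",allow_pickle=True).item()
for px in((319.5,246.8),(322,245),(320.5,248.5)):
    o,d=ray(S,px); t=-((o-C)@CY)/(d@CY); x=o+t*d; u=(x-C)@CX-.049; v=x[2]-.087; print("tab in carton",round(u,4),round(v,4),"r",np.hypot(u,v),"angle",np.arctan2(u,v))
# white strip corners in w2
im=cv2.imread("pics/w2.png"); hsv=cv2.cvtColor(im,cv2.COLOR_BGR2HSV)[140:190,255:375]
m=((hsv[...,1]<60)&(hsv[...,2]>185)).astype(np.uint8); cs=max(cv2.findContours(m,0,2)[0],key=cv2.contourArea)
bx=cv2.boxPoints(cv2.minAreaRect(cs))+[255,140]; bx=bx[np.argsort(bx[:,1])]; print(bx)
for k in bx: 
    w=plane(P,k,.16); print(np.round([(w-C)@CX,(w-C)@CY],4))
```

```text
tab in carton 0.0765 0.0793 r 0.11020711615678815 angle 0.7671855975034066
tab in carton 0.0685 0.0801 r 0.10540459843749622 angle 0.7068666384811274
tab in carton 0.0735 0.0694 r 0.10109699541448783 angle 0.8143822371864
[[276. 161.]
 [355. 161.]
 [355. 187.]
 [276. 187.]]
[-0.0501 -0.032 ]
[-0.05    0.0313]
[-0.029   0.0318]
[-0.0291 -0.0326]
```

Run:
```python
from h import *
cr=[]
for i,x in((3,.15),(4,.10)):
    manip.goto(W(x,.38),DOWN); manip.pause(.2)
    p=manip.camera_params("wrist"); im=manip.camera("wrist"); save(f"w{i}",im); np.save(f"w{i}.npy",p,allow_pickle=True)
    cr.append(im[40:240,250:383,::-1])
cv2.imwrite("pics/spout.png",cv2.resize(np.hstack(cr),(798,600),interpolation=cv2.INTER_CUBIC)); print(manip.current_time())
```

```text
12.4583
```

View pics/spout.png

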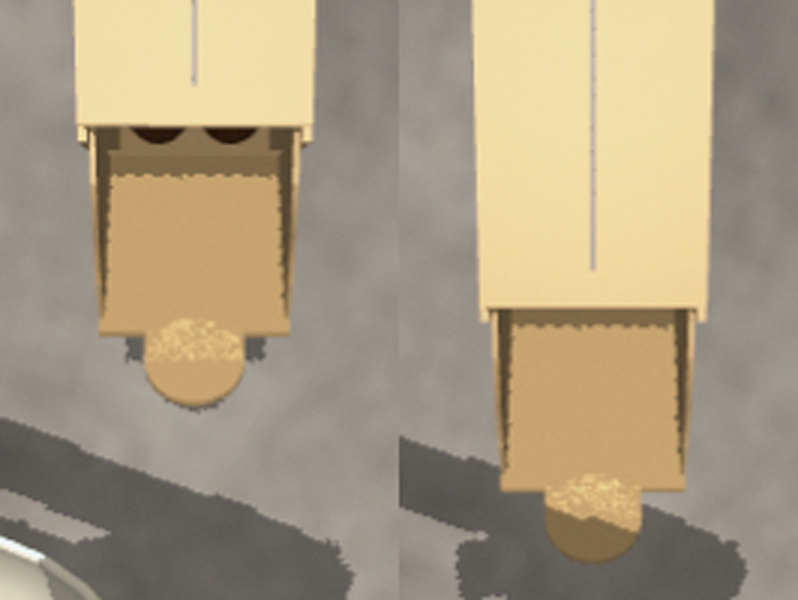

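The spout is open with the wings unfolded, and two nuts are visible inside. The tab tip is at crop (195,403) and (593,560), and the lip corners are at (99/290,333) and (501/684,489).

Run:
```python
from h import *
P=[np.load(f"w{i}.npy",allow_pickle=True).item() for i in(3,4)]
for a,b in(((195,403),(194,560)),((99,333),(102,489)),((290,333),(285,489))):
    x,e=tri(ray(P[0],np.array(a)/3+[250,40]),ray(P[1],np.array(b)/3+[250,40]))
    u=(x-C)@CX-.049;v=x[2]-.087; print(round(e,4),"carton x,y,z",u+.049,(x-C)@CY,x[2],"angle",np.arctan2(u,v),"r",np.hypot(u,v))
# IK check of the whole carry
el=np.radians(25);gx,gz=-.02,.108
for ph,dz in((0,.0),(0,.15),(40,0),(80,0),(112,0)):
    f=np.radians(ph); o=C+[0,0,dz] if ph==0 else org_for_lip(BOWL+[0,0,.12],YAW,f); p,r=tcp_for(o,YAW,f,el,1,gx,gz); print(ph,np.round(o,3),np.round(manip.inverse_kinematics(p,r),2))
```

```text
0.0002 carton x,y,z 0.1231501131846528 9.341210369658845e-05 0.14749138123841923 angle 0.8864974911128679 r 0.0956945478563361
0.0 carton x,y,z 0.1037442252717719 -0.029008008882495124 0.1332869842783019 angle 0.8689126509358316 r 0.07168971414496139
0.0002 carton x,y,z 0.1036585663374849 0.028868204354404355 0.13405210456805544 angle 0.8600444962330723 r 0.07212114404495024
0 [0.558 0.107 0.   ] [ 0.73  0.78  1.82 -1.03  1.38  1.06]
0 [0.558 0.107 0.15 ] [ 0.73  0.54  1.8  -1.    1.52  0.84]
40 [ 0.499 -0.021  0.087] [ 0.12  0.25  2.04 -0.58  0.84  0.16]
80 [ 0.505 -0.038  0.201] [-0.36  0.35  1.69  0.21  1.28 -0.79]
112 [ 0.528 -0.099  0.268] [-0.58  0.67  1.35  0.46  1.8  -0.99]
```

```bash
cat >> h.py <<'E'
EL=np.radians(25);GX,GZ=-.02,.108
def hold(o,ph): return tcp_for(o,YAW,np.radians(ph),EL,1,GX,GZ)
E
python3 - <<'E'
from h import *
p,r=hold(C,0); tz=R.from_rotvec(r).as_matrix()[:,2]
manip.goto(W(-.17,.34),r); manip.move_gripper(1.)
manip.goto(p-.13*tz,r)
manip.move_straight(p-.05*tz,vel=.15); manip.move_straight(p,vel=.06); print(manip.current_ft_force())
manip.move_gripper(0.); print("width",manip.current_width(),manip.current_grasp_force(),manip.current_ft_force())
p2,_=hold(C+.03*Z,0); manip.move_straight(p2,vel=.06); manip.pause(.2)
print(manip.current_width(),manip.current_grasp_force(),manip.current_ft_force(),manip.current_time())
save("s3",manip.camera("scene")); im=cv2.imread("pics/s3.png")[150:330,250:450]; cv2.imwrite("pics/grip.png",cv2.resize(im,(600,540)))
E
```

```text
[-0.19598341  0.26033371 -0.53472132]
width 0.7438295990825565 63.65669846534729 [-1.39005409  2.76935654  2.91469396]
0.7462214906468007 63.975595235824585 [ 0.11437287  0.88332191 -2.34495279] 18.0167
```

View pics/grip.png

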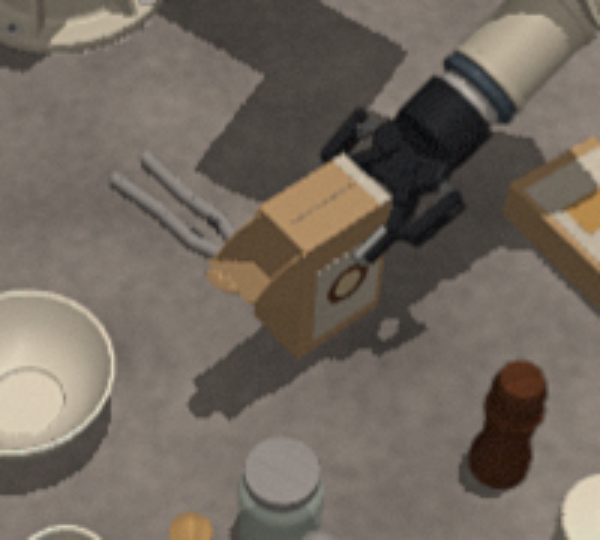

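The carton is held level, lifted about 30 mm off the counter with the spout out and clear of everything. Now I'll carry it over and pour.

Run:
```python
from h import *
lp=BOWL-.02*CX
way=[(40,lp-.08*CX+.26*Z),(75,lp+.16*Z)]
for ph,l in way+[(a,lp+.105*Z) for a in(88,112)]: assert manip.inverse_kinematics(*hold(org_for_lip(l,YAW,np.radians(ph)),ph)) is not None
manip.move_straight(hold(C+.14*Z,0)[0],vel=.15)
for ph,l in way: manip.goto(*hold(org_for_lip(l,YAW,np.radians(ph)),ph))
for ph,h in((84,.12),(90,.108),(94,.105),(98,.105),(102,.105),(106,.105),(110,.105),(114,.105)):
    p,r=hold(org_for_lip(lp+h*Z,YAW,np.radians(ph)),ph); manip.move_straight(p,r,vel=.05)
manip.pause(1.0)
print(manip.current_tcp_pos(),manip.current_ft_force(),manip.current_width(),manip.current_time())
a=manip.camera("scene");b=manip.camera("top");save("s4",a);save("t4",b)
o=np.hstack([cv2.resize(a[170:350,170:370],(400,360),interpolation=cv2.INTER_CUBIC),cv2.resize(b[180:330,310:477],(400,360),interpolation=cv2.INTER_CUBIC)]); save("pour",o)
```

```text
[ 0.55920021 -0.18578495  0.22983119] [ 0.55654713  0.14040775 -1.20638792] 0.7423119924472662 24.8333
```

View pics/pour.png

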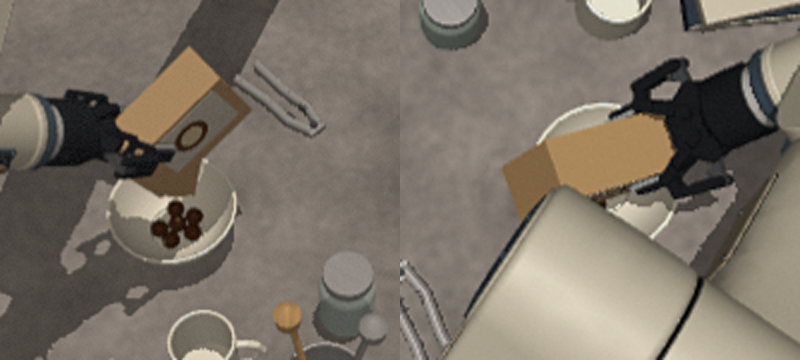

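At least five nuts lie in the bowl around (178,224), and a sixth may be hidden behind the spout. I'll tip further with a small shake, bring the carton back upright above its place, and count again.

Run:
```python
from h import *
lp=BOWL-.02*CX
def at(ph,l,v=None):
    p,r=hold(org_for_lip(l,YAW,np.radians(ph)),ph)
    manip.goto(p,r) if v is None else manip.move_straight(p,r,vel=v)
at(122,lp+.115*Z,.08); at(116,lp+.115*Z,.12); at(124,lp+.115*Z,.12); manip.pause(.6)
at(100,lp+.115*Z,.12); at(75,lp+.16*Z); at(40,lp-.08*CX+.26*Z)
manip.goto(*hold(C+.14*Z,0)); manip.move_straight(hold(C+.03*Z,0)[0],vel=.15); manip.pause(.3)
print(manip.current_width(),manip.current_ft_force(),manip.current_time())
a=manip.camera("scene");b=manip.camera("top");save("s5",a);save("t5",b)
save("count",np.hstack([cv2.resize(a[230:330,200:320],(420,350),interpolation=cv2.INTER_CUBIC),cv2.resize(b[205:305,340:448],(378,350),interpolation=cv2.INTER_CUBIC)]))
```

```text
0.7391195592955645 [ 0.00411345 -0.17032125 -1.64065242] 30.2583
```

View pics/count.png

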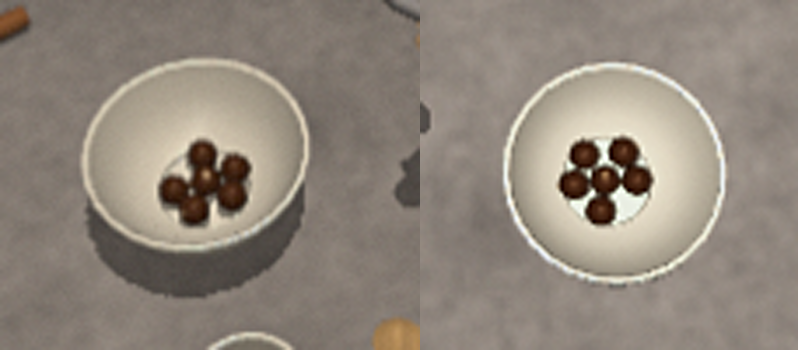

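All six nuts are in the bowl. The image holds five around a centre one at (605,180) in the top crop. I'll compare against the pre-pour picture for in-grip slip, then set the carton down and release.

Run:
```python
from h import *
a=cv2.imread("pics/s3.png",0)[185:290,310:375].astype(np.float32);b=cv2.imread("pics/s5.png",0)[185:290,310:375].astype(np.float32)
print("slip px",cv2.phaseCorrelate(a,b),"absdiff",np.abs(a-b).mean())
p0,r=hold(C,0); tz=R.from_rotvec(r).as_matrix()[:,2]
manip.move_straight(hold(C+.008*Z,0)[0],vel=.08); manip.pause(.2); f0=np.array(manip.current_ft_force())
for z in np.arange(.006,-.0045,-.001):
    manip.move_straight(hold(C+z*Z,0)[0],vel=.03); manip.pause(.1)
    f=np.array(manip.current_ft_force()); print(round(z,4),np.round(f-f0,1))
    if f[2]-f0[2]>2.5: break
manip.move_gripper(1.); manip.pause(.2)
manip.move_straight(manip.current_tcp_pos()-.14*tz,vel=.12)
manip.goto(W(-.19,.36),r); manip.goto(W(-.03,.38),DOWN); manip.pause(.3)
print(manip.current_time())
p=manip.camera_params("wrist"); im=manip.camera("wrist")[:,:,::-1]; hsv=cv2.cvtColor(np.ascontiguousarray(im),cv2.COLOR_BGR2HSV); cv2.imwrite("pics/w6.png",im)
m=((hsv[...,1]<60)&(hsv[...,2]>185)).astype(np.uint8); m[260:]=0; m[:,:240]=0; m[:,400:]=0
cs=max(cv2.findContours(m,0,2)[0],key=cv2.contourArea); bx=cv2.boxPoints(cv2.minAreaRect(cs))
for k in bx: w=plane(p,k,.16); print(k,np.round([(w-C)@CX,(w-C)@CY],4))
save("s6",manip.camera("scene"))
a=cv2.imread("pics/s2.png")[195:285,310:390].astype(int);b=cv2.imread("pics/s6.png")[195:285,310:390].astype(int); print("absdiff s2/s6",np.abs(a-b).mean())
```

```text
slip px ((0.08004471586644257, -0.06051702411145499), 1.0519327025845218) absdiff 2.4167032
0.006 [-0.4 -0.2  0.7]
0.005 [-0.8 -1.5  0.1]
0.004 [-0.4 -0.   0.8]
0.003 [0.  0.4 0.5]
0.002 [-0.5 -0.3  0.6]
0.001 [-0.6 -0.2 -0.2]
0.0 [-0.8  0.3  3.9]
37.375
[278. 185.] [-0.0495 -0.0323]
[351. 185.] [-0.0496  0.0308]
[351. 199.] [-0.0373  0.0312]
[278. 199.] [-0.0372 -0.0326]
absdiff s2/s6 5.783518518518519
```

```bash
python3 -c "
from rig import manip
print(manip.close_job())"
```

```text
the job is handed in; nothing more can be done
None
```

The job is handed in at about 37 s of the 62 s allowed: the spout was pulled out to about 0.87 rad with the carton standing. All six nuts are in the bowl, and the carton stands upright and released within about 1 mm of its starting place, though the judge's verdict was not reported back.

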